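# Slide the etching mask home on its register pins

### The job

Pick up the aluminium mask by its red knob and lay it on the register board a little to one side of its place, so that it rides on top of the two brass pins with its holed edge up against the steel fence. Slide it along the fence until both holes drop over the pins and it lies flat on the board, then let go. Be gentle: never press, drop or shove the mask against the board, fence or pins with more than about 30 N, and leave everything else on the bench where it is.

Things in the scene. Friction and masses are not known exactly. Their poses are not given: they have to be found in the camera images.
- board: Register board: plywood slab 170 (its x) by 290 (its y) by 15 mm, fixed to the bench; origin at the centre of its underside. A dark steel fence, 18 mm high above the deck, runs along its own y on the far (+x) side, inner face at x = +60 mm. Two upright brass pins stand on the deck on a line parallel to the fence at x = +43 mm (see board_deck).
- board_deck (a point): Centre of the board's deck (upper face), axes as the board's. The brass pins, 9 mm thick, stand 6.5 mm above the deck, with domed tops, 84 mm apart along y. The middle of the pair lies anywhere within 14 mm either way of y = 0 (the strip they share is clamped in a slot): this setting is not measured, so find it by sliding the mask along the fence.
- mask_knob (a point): Centre of the mask's red round knob (32 mm diameter, 36 mm high, on the plate's upper face), 24 mm above the mask's underside. The mask is a loose aluminium plate 110 (its x) by 180 (its y) by 6 mm, polished, about 0.32 kg, knob in its middle. Axes: z up, +x towards the long edge with two round holes, which goes to the fence. Two square windows in the other half.
- mask_hole_a (a point): Centre of one round locating hole, at the plate's upper face: 11.5 mm diameter, right through, at x = +38, y = -42 mm from the knob's axis, 17 mm from the plate's long edge. With the mask home this point is 6 mm above the deck; while it rides on the pins (let go, its other long edge rests on the deck), about 12 mm.
- mask_hole_b (a point): Centre of the other round locating hole, likewise, at x = +38, y = +42 mm from the knob's axis.
- tin: Bystander, loose, to be left alone: round yellow tin with a brass lid, 72 mm across, 55 mm high; origin at the centre of its underside.
- flux: Bystander, loose, to be left alone: small bottle with a white cap, 54 mm across, 120 mm high; origin at the centre of its underside.
- beaker: Bystander, loose, to be left alone: clear open beaker, 64 mm across, 60 mm high; origin at the centre of its underside.
- chisel: Bystander, loose, to be left alone: small chisel lying flat, dark wooden handle, about 145 mm long, 16 mm wide, 14 mm high, along its own x; origin at the centre of its underside.
- ruler: Bystander, loose, to be left alone: steel ruler lying flat, 30 x 170 x 4 mm, long way along its own y; origin at the centre of its underside.
- glass_red: Bystander, loose, to be left alone: piece of red glass lying flat, 50 x 60 x 6 mm; origin at the centre of its underside.
- glass_blue: Bystander, loose, to be left alone: piece of blue glass lying flat, 45 x 55 x 6 mm; origin at the centre of its underside.
Not all that is in view belongs to the job. Of the things that look like the part that bears mask_knob, the larger one is meant.

How it is judged:
By the outcome, as a careful person would: the job done as asked, in the order asked, and still so for the second after the job is handed in, with the robot touching nothing.
It also fails if it takes over 64 s, if anything falls off the work surface, if the arm or the gripper's body presses on something with over 40 N, if the wrist force passes 120 N, or if a joint passes its speed limit or range.

### The arm

A 6-joint arm with a two-finger parallel gripper is mounted at the origin on the work surface. World frame = base frame: x ahead of the robot, y to its left, z up, the work surface at z = 0. Lengths are in m, angles in rad, forces in N, time in s.
With the tool pointing down it reaches from about 0.375 to 0.9 m from the base axis. Payload 3.1 kg.
Tool frame: the origin (TCP) lies on the centre line of the jaws, within the pads' length; the fingertips stand 11 mm ahead of it and the grasp point (between the pads) lies 8 mm behind it; x points along the fingers, y is the direction in which the jaws open and shut, and the axes are right-handed (so a half turn about x gives the same grasp; the last joint's range is limited). The gripper opens to 87 mm and grips with 3 to 60 N. Pads are 19 mm wide; open, the fingers measure 117 mm over their backs; the gripper's body (75 mm by 190 mm) begins 51 mm behind the grasp point.
Start: joints at [-1.437, 0.527, 1.433, -0, 1.181, -0.178], TCP at [0.192, -0.595, 0.234] pointing down, gripper open.
Joint ranges: [-3.08, 3.08], [-0.75, 2.2], [0.22, 2.44], [-1.43, 4.57], [0, 2.65], [-2.85, 2.85]. Speed limits (rad/s): [2.79, 2.79, 3.14, 3.14, 3.14, 3.14].

### API

Orientations are given as a unit quaternion [x, y, z, w].
In Python, from rig import robot, camera, camera_info gives the robot as it stands.
- The arm moves only by the shell command python3 -m inch 'ROWS' [FORCE]. ROWS is JSON, a list that holds one entry, the list of rows, each a list of 5 numbers: the shift along the tool's x, y, z in cm, then the turn about the tool's x in rad, then the opening, from 0 (shut) to 1 (fully open). A call has 1 to 8 rows; each row shifts and turns the pose as measured when the row begins, along the tool's axes as they then stand; what a row does not reach is not made up. A row lasts 1/12 s, in which the tool goes at most 41.7 mm and 7.16 degrees, less where a joint would pass 70% of its speed; a pose out of reach is approached as far as the arm can. A call with a gripper value outside its range is refused whole. The fingers move at their own pace and stop on an object; FORCE is the grip in N (left out, the last holds). Time passes only in rows, so rows that do not move let the fingers close. It gives the time, the measured TCP pose, the force and the opening at its end, in the units of the state.
- robot.get_obs(): the state, without advancing time (a new reading comes with each control period).
- camera(name): name is "scene" or "top" or "wrist"; returns the picture (480x640x3 uint8, red, green, blue); there is no depth.
- camera_info(name): a dict with "camera_matrix" (3x3 intrinsics, pixels), "rvec" (rotation vector, rad) and "tvec" (3), from world to camera coordinates, as OpenCV has them. Camera axes: x right, y down, z forward; pixel columns grow to the right and rows downward; lengths in m; the calibration is good to about 2 mm. A picture is of the moment at which its call begins: read the wrist's pose just before it. camera_info takes no time and is no camera call; for the wrist camera it gives the pose at the moment of the call.
- robot.hand_in(): hands the job in, once; it reports no verdict.
The state is a dict: "time": time; "q": joint angles; "joint_velocities": joint speeds; "joint_torque": joint torques, N m; "position": TCP position; "tool_rot": TCP orientation; "ft_force": force on the tool from outside, world axes, zero at the start; "moment": the same for the moment, N m; "grip_width": finger opening in m.
Only numpy, scipy, OpenCV 4.12 (cv2) and the standard library are available. Lean on these libraries where they do the work, as an engineer would, in place of code of your own. Each camera call takes 0.05 s, during which the arm holds its last target. There are 200 camera calls.

## Working session

There is one attempt and no reset: what is moved stays moved. The work goes in short steps, Python scripts to look and compute and a shell command to move; the robot and the scene stay as the last step left them, time stands still between calls to the robot, and variables do not carry over. Pictures are saved under pics/ and viewed, about 8 in all and at most 12, crops included, and the job is handed in when it is done.

```bash
mkdir -p pics; ls; python3 - <<'E'
from rig import robot,camera,camera_info
import cv2
for n in("top","scene"):
    cv2.imwrite(f"pics/{n}0.png",camera(n)[:,:,::-1]); print(n,camera_info(n))
o=robot.get_obs();print(o)
E
```

```text
pics
top {'camera_matrix': array([[565.38907105,   0.        , 316.30673185],
       [  0.        , 565.38907105, 236.34755786],
       [  0.        ,   0.        ,   1.        ]]), 'rvec': array([ 2.2070851 , -2.16542884,  0.11843436]), 'tvec': array([-0.05147967,  0.52695172,  1.03329169])}
scene {'camera_matrix': array([[474.02749634,   0.        , 317.88608913],
       [  0.        , 474.02749634, 237.15941434],
       [  0.        ,   0.        ,   1.        ]]), 'rvec': array([ 2.29212754,  0.66409633, -0.2709597 ]), 'tvec': array([-0.42325421, -0.18023047,  1.38148612])}
{'time': 0.1, 'q': array([-1.43651816e+00,  5.28391990e-01,  1.43377300e+00, -3.39537135e-05,
        1.18139171e+00, -1.78514720e-01]), 'joint_velocities': array([ 0.00118768, -0.00293758, -0.00207328,  0.00030965, -0.00117661,
       -0.00111527]), 'joint_torque': array([-2.13346243e-05, -4.40985596e+01, -1.77150822e+01,  6.34387834e-02,
        5.34238725e-02, -5.94981566e-05]), 'position': array([ 0.19224684, -0.59402817,  0.23265829]), 'tool_rot': array([ 0.69847974,  0.11083764, -0.69847122,  0.10944869]), 'ft_force': array([0.10236108, 0.85076675, 0.46490801]), 'moment': array([0.01673976, 0.00295154, 0.0261087 ]), 'grip_width': 0.08677420473613626}
```

View pics/top0.png

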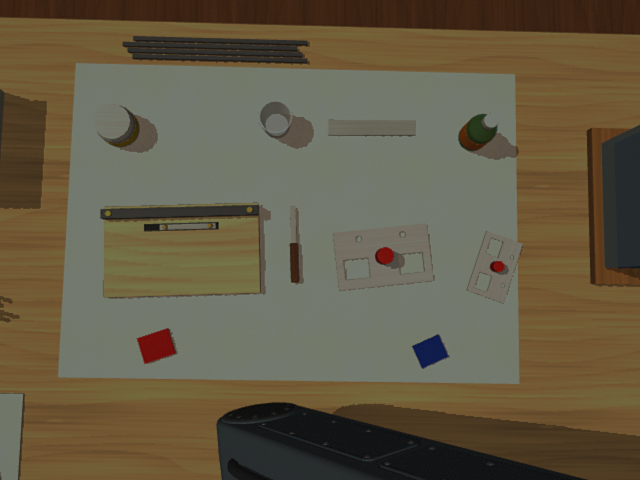

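View pics/scene0.png

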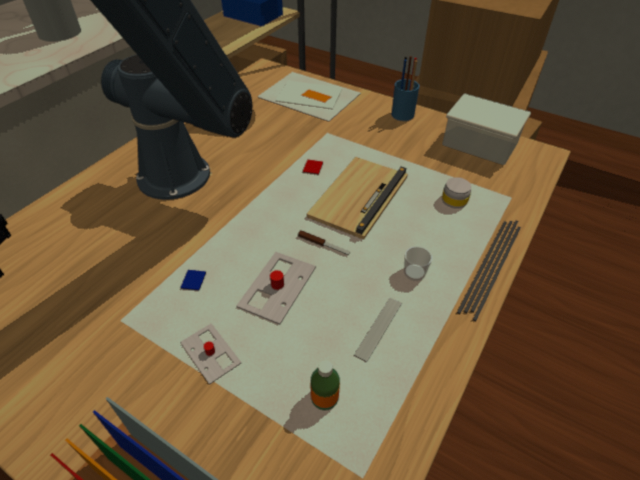

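Top view: candidates for the mask are the large plate with its knob at (385,256) and holes at (359,239) and (402,234), and a smaller plate with its knob at (498,267). I choose the larger one. The board spans (104..260, 205..297), with the fence on its upper (+x) side and the pin strip near y≈226. I'll measure and check with one crop.

```bash
cat > h.py <<'E'
import numpy as np,cv2
from rig import robot,camera,camera_info
from scipy.spatial.transform import Rotation as R
def ray(ci,px,z):
    Rm=cv2.Rodrigues(ci["rvec"])[0]; c=-Rm.T@ci["tvec"]
    d=Rm.T@np.linalg.inv(ci["camera_matrix"])@np.array([px[0],px[1],1.])
    return c+d*(z-c[2])/d[2]
def proj(ci,p): return cv2.projectPoints(np.array([p],float),ci["rvec"],ci["tvec"],ci["camera_matrix"],None)[0].ravel()
def blobs(m,amin=20):
    n,l,s,c=cv2.connectedComponentsWithStats(m.astype(np.uint8))
    return [(c[i].round(1),s[i][:5]) for i in range(1,n) if s[i][4]>=amin]
def red(im):
    h=cv2.cvtColor(im,cv2.COLOR_RGB2HSV); return ((h[...,0]<8)|(h[...,0]>172))&(h[...,1]>170)&(h[...,2]>60)
E
python3 - <<'E'
from h import *
im=cv2.imread("pics/top0.png")[:,:,::-1].copy();ci=camera_info("top")
for b in blobs(red(im)): print(b, ray(ci,b[0],.03).round(4))
for n,p,z in[("ha",(402,234),.006),("hb",(359,239),.006),("bd_bl",(104,297),.015),("bd_br",(260,292),.015),("fl",(101,218),.015),("fr",(259,214),.015)]: print(n,ray(ci,p,z).round(4))
a=cv2.resize(im[195:305,90:270],None,fx=4,fy=4,interpolation=2);b=cv2.resize(im[215:305,325:525],None,fx=3.6,fy=3.6)[:,:720]
cv2.imwrite("pics/c1.png",np.vstack([cv2.resize(a,(400,245)),cv2.resize(b,(400,180))])[:,:,::-1]) if 0 else cv2.imwrite("pics/c1.png",cv2.resize(im[195:310,90:530],(800,209),interpolation=2)[:,:,::-1])
E
```

```text
(array([384.6, 255.3]), array([376, 247,  18,  17, 226], dtype=int32)) [ 0.4945 -0.1688  0.03  ]
(array([497.7, 266.1]), array([491, 261,  13,  11, 104], dtype=int32)) [ 0.4784 -0.3801  0.03  ]
(array([155.9, 345.5]), array([137, 329,  38,  34, 837], dtype=int32)) [0.3225 0.2464 0.03  ]
ha [ 0.5372 -0.2052  0.006 ]
hb [ 0.5259 -0.1231  0.006 ]
bd_bl [0.408  0.3496 0.015 ]
bd_br [0.4223 0.0615 0.015 ]
fl [0.555  0.3626 0.015 ]
fr [0.5688 0.0673 0.015 ]
```

View pics/c1.png

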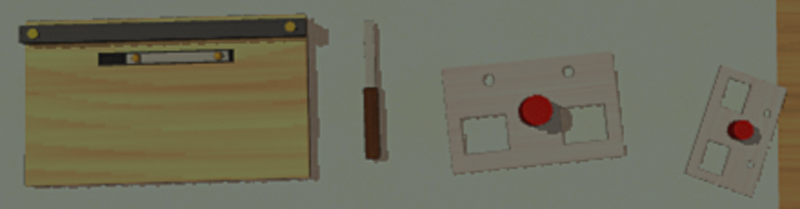

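The crop confirms the choice: the larger plate has its round holes on the far (+x) side, and the pins show at crop (135,58) and (218,57). Next I compute the moves.

```bash
cat >> h.py <<'E'
def st(): return robot.get_obs()
def go(p,jaw):  # p world TCP target, jaw = direction angle of tool y (deg, mod 180)
    o=st(); r=R.from_quat(o["tool_rot"]).as_matrix()
    s=r.T@(np.array(p)-o["position"])*100
    a=np.arctan2(r[1,1],r[0,1]); d=(np.radians(jaw)-a+np.pi/2)%np.pi-np.pi/2
    print("t",round(o["time"],2),"tcp",o["position"].round(4),"F",o["ft_force"].round(1),"w",round(o["grip_width"],4),"jaw",np.degrees(a).round(2))
    print("axes x,y,z:",r.T.round(3).tolist()); print("shift cm",s.round(2),"turn",(-d).round(3),"(rad, tool x down)")
E
python3 - <<'E'
from h import *
ci=camera_info("top")
go((.4943,-.169,.14),97.8)
for x,y in((135,58),(218,57)): print(ray(ci,(90+x*.55,195+y*.55),.0215).round(4))
w=camera_info("wrist");print("wrist cam pos",-cv2.Rodrigues(w["rvec"])[0].T@w["tvec"])
E
```

```text
t 0.1 tcp [ 0.1922 -0.594   0.2327] F [0.1 0.9 0.5] w 0.0868 jaw -72.08
axes x,y,z: [[-0.0, 0.002, -1.0], [0.308, -0.951, -0.002], [-0.951, -0.308, -0.0]]
shift cm [  9.34 -31.13 -41.82] turn 0.177 (rad, tool x down)
[0.54   0.2424 0.0215]
[0.5428 0.1577 0.0215]
wrist cam pos [ 0.26372022 -0.5696947   0.38408763]
```

```bash
python3 -m inch '[[[0,-2.2,-3,0,1],[0,-2.2,-3,0,1],[0,-2.2,-3,0,1],[0,-2.2,-3,0,1],[0,-2.2,-3,0,1],[0,-2.2,-3,0,1],[0,-2.2,-3,0,1],[0,-2.2,-3,0,1]]]'; python3 -c "
from h import *
go((.4943,-.169,.14),97.8)"
```

```text
time: 0.77
position: [0.3675, -0.3509, 0.2281]
tool_rot: [-0.698, -0.105, 0.7, -0.104]
ft_force: [0.8, -0.4, -0.1]
grip_width: 0.0869
t 0.77 tcp [ 0.3675 -0.3509  0.2281] F [ 0.8 -0.4 -0.1] w 0.0869 jaw -72.94
axes x,y,z: [[-0.003, 0.001, -1.0], [0.293, -0.956, -0.002], [-0.956, -0.293, 0.003]]
shift cm [  8.78 -13.65 -17.48] turn 0.162 (rad, tool x down)
```

```bash
python3 -m inch '[[[0.5,-2.3,-2.9,0,1],[1.5,-2.3,-2.9,0,1],[1.5,-2.3,-2.9,0,1],[1.5,-2.3,-2.9,0,1],[1.5,-2.3,-2.9,0,1],[1,-2,-2.5,0,1],[0,0,0,0.1,1],[0,0,0,0.06,1]]]'; python3 -c "
from h import *
im=camera('wrist');ci=camera_info('wrist');cv2.imwrite('pics/w1.png',im[:,:,::-1])
for b in blobs(red(im),60): print(b, ray(ci,b[0],.042).round(4))
go((.4943,-.169,.10),97.8)"
```

```text
time: 1.43
position: [0.4974, -0.1554, 0.1485]
tool_rot: [-0.704, -0.05, 0.707, -0.049]
ft_force: [-0.4, -0.2, -0.4]
grip_width: 0.087
(array([340.9, 241.9]), array([324, 225,  35,  34, 936], dtype=int32)) [ 0.4956 -0.1681  0.042 ]
(array([561.9, 274.5]), array([551, 271,  25,   8, 104], dtype=int32)) [ 0.4932 -0.3545  0.042 ]
t 1.48 tcp [ 0.4971 -0.1552  0.1484] F [-0.5  0.5 -0.2] w 0.0872 jaw -82.07
axes x,y,z: [[-0.004, 0.002, -1.0], [0.138, -0.99, -0.002], [-0.99, -0.138, 0.004]]
shift cm [4.84 1.34 0.45] turn 0.002 (rad, tool x down)
```

View pics/w1.png

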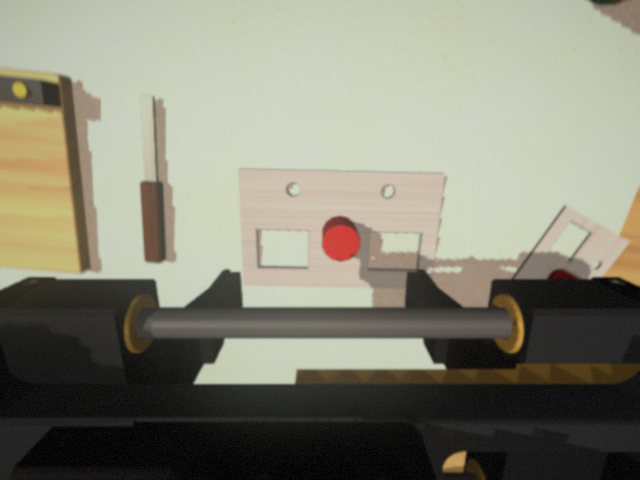

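Wrist view: the mask is centred, with the knob at (341,240), holes at (294,189) and (388,190), and both fingers clear of the knob. Now I descend.

```bash
python3 -m inch '[[[0,1.3,0.3,0,1],[3,0,0,0,1],[3,0,0,0,1],[3,0,0,0,1],[0,0,0,0,1]]]'; python3 -c "
from h import *
go((.4953,-.1683,.023),97.8)"
```

```text
time: 1.9
position: [0.4986, -0.1753, 0.0579]
tool_rot: [0.707, 0.05, -0.704, 0.054]
ft_force: [-1.2, 0.7, -1.2]
grip_width: 0.0874
t 1.9 tcp [ 0.4986 -0.1753  0.0579] F [-1.2  0.7 -1.2] w 0.0874 jaw -81.62
axes x,y,z: [[0.005, -0.005, -1.0], [0.146, -0.989, 0.006], [-0.989, -0.146, -0.004]]
shift cm [ 3.48 -0.76  0.24] turn 0.01 (rad, tool x down)
```

```bash
python3 -m inch '[[[0,-0.7,0.2,0,1],[1.3,0,0,0,1],[1.3,0,0,0,1],[0.5,0,0,0,1],[0,0,0,0,1]]]'; python3 -c "
from h import *
go((.4953,-.1683,.023),97.8)"
```

```text
time: 2.32
position: [0.4964, -0.1736, 0.0308]
tool_rot: [0.708, 0.048, -0.702, 0.054]
ft_force: [0.2, 0.2, 0.1]
grip_width: 0.0872
t 2.32 tcp [ 0.4964 -0.1736  0.0308] F [0.2 0.2 0.1] w 0.0872 jaw -81.71
axes x,y,z: [[0.009, -0.008, -1.0], [0.144, -0.99, 0.01], [-0.99, -0.144, -0.008]]
shift cm [ 0.77 -0.54  0.04] turn 0.009 (rad, tool x down)
```

```bash
python3 -m inch '[[[0.3,-0.6,0,0,1],[0.3,0,0,0,1],[0.3,0,0,0,1],[0,0,0,0,1]]]'; python3 -c "
from h import *
go((.4953,-.1683,.023),97.8)"
```

```text
time: 2.65
position: [0.4974, -0.1685, 0.0254]
tool_rot: [0.71, 0.047, -0.7, 0.056]
ft_force: [-0.0, -1.1, -0.2]
grip_width: 0.0871
t 2.65 tcp [ 0.4974 -0.1685  0.0254] F [-0.  -1.1 -0.2] w 0.0871 jaw -81.69
axes x,y,z: [[0.015, -0.012, -1.0], [0.144, -0.989, 0.014], [-0.989, -0.145, -0.013]]
shift cm [ 0.24 -0.05  0.21] turn 0.009 (rad, tool x down)
```

```bash
python3 -m inch '[[[0.1,0,0.2,0,1],[0,0,0,0,0.3],[0,0,0,0,0.3],[0,0,0,0,0.3],[0,0,0,0,0.3],[0,0,0,0,0.3],[0,0,0,0,0.3]]]' 20; python3 -c "
from h import *
go((.4953,-.1683,.023),97.8)"
```

```text
time: 3.23
position: [0.4959, -0.169, 0.0252]
tool_rot: [0.711, 0.047, -0.7, 0.056]
ft_force: [0.1, -0.2, 0.1]
grip_width: 0.055
t 3.23 tcp [ 0.4959 -0.169   0.0252] F [ 0.1 -0.2  0.1] w 0.055 jaw -81.65
axes x,y,z: [[0.017, -0.013, -1.0], [0.145, -0.989, 0.015], [-0.989, -0.145, -0.015]]
shift cm [ 0.21 -0.08  0.05] turn 0.01 (rad, tool x down)
```

```bash
python3 -m inch '[[[0,0,0,0,0.1],[0,0,0,0,0.1],[0,0,0,0,0.1],[0,0,0,0,0.1],[0,0,0,0,0.1],[0,0,0,0,0.1]]]' 25; python3 -c "
from h import *
go((.4953,-.1683,.023),97.8)"
```

```text
time: 3.73
position: [0.496, -0.1693, 0.0251]
tool_rot: [0.711, 0.046, -0.7, 0.056]
ft_force: [0.1, -0.6, -0.3]
grip_width: 0.0313
t 3.73 tcp [ 0.496  -0.1693  0.0251] F [ 0.1 -0.6 -0.3] w 0.0313 jaw -81.67
axes x,y,z: [[0.017, -0.013, -1.0], [0.145, -0.989, 0.015], [-0.989, -0.145, -0.015]]
shift cm [ 0.21 -0.11  0.06] turn 0.009 (rad, tool x down)
```

Gripped at 31 mm. Next I lift.

```bash
python3 -m inch '[[[-1,0,0,0,0.1],[-2,0,0,0,0.1],[-2,0,0,0,0.1],[-2,0,0,0.05,0.1],[0,0,0,0.046,0.1],[0,0,0,0,0.1]]]'; python3 -c "
from h import *
im=camera('wrist');ci=camera_info('wrist');cv2.imwrite('pics/w2.png',im[:,:,::-1])
go((.5006,.1777,.095),92.8)"
```

```text
time: 4.23
position: [0.4911, -0.1659, 0.0973]
tool_rot: [0.71, 0.014, -0.704, 0.019]
ft_force: [-1.0, 0.9, -3.5]
grip_width: 0.0315
t 4.28 tcp [ 0.4915 -0.1661  0.0974] F [-1.   0.2 -3.6] w 0.0315 jaw -87.29
axes x,y,z: [[0.008, -0.008, -1.0], [0.047, -0.999, 0.008], [-0.999, -0.047, -0.008]]
shift cm [-2.00e-02 -3.43e+01 -2.54e+00] turn -0.002 (rad, tool x down)
```

View pics/w2.png

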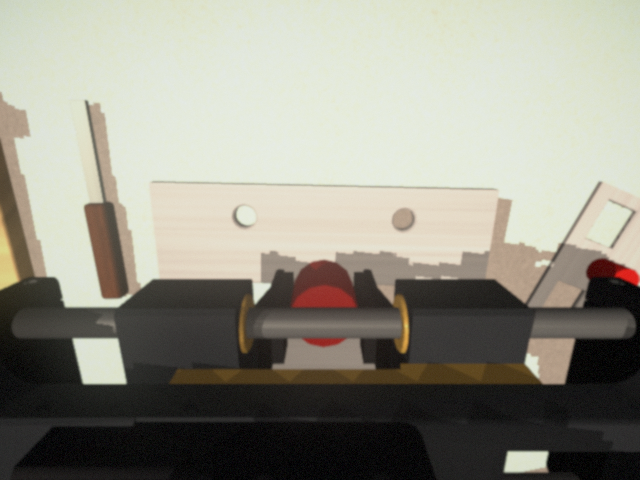

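The wrist view shows the mask held and level, with its holes at (246,216) and (403,219) and the fence-side edge from (152,182) to (497,189). Now I carry it.

```bash
python3 -m inch '[[[0,-2,0,0,0.1],[0,-4,-0.3,0,0.1],[0,-4,-0.3,0,0.1],[0,-4,-0.3,0,0.1],[0,-4,-0.3,0,0.1],[0,-4,-0.3,0,0.1],[0,-4,0,0,0.1],[0,-4,0,0,0.1]]]'; python3 -c "
from h import *
go((.5006,.1777,.095),92.8)"
```

```text
time: 4.95
position: [0.494, 0.1355, 0.0913]
tool_rot: [0.71, 0.01, -0.704, 0.019]
ft_force: [0.6, 0.1, -3.2]
grip_width: 0.0312
t 4.95 tcp [0.494  0.1355 0.0913] F [ 0.6  0.1 -3.2] w 0.0312 jaw -87.69
axes x,y,z: [[0.008, -0.013, -1.0], [0.04, -0.999, 0.013], [-0.999, -0.04, -0.008]]
shift cm [-0.41 -4.19 -0.84] turn -0.009 (rad, tool x down)
```

```bash
python3 -m inch '[[[0,-3,-0.3,0,0.1],[0,-0.5,0,0,0.1],[0,0,0,0,0.1],[0,0,0,0,0.1]]]'; python3 -c "
from h import *
im=camera('wrist');ci=camera_info('wrist');cv2.imwrite('pics/w3.png',im[:,:,::-1]);np.save('pics/w3.npy',ci)
go((.5006,.1777,.06),92.8)"
```

```text
time: 5.28
position: [0.4909, 0.1804, 0.0885]
tool_rot: [0.707, 0.016, -0.706, 0.024]
ft_force: [0.4, -1.0, -3.0]
grip_width: 0.0316
t 5.33 tcp [0.4907 0.1799 0.0885] F [ 0.3  0.  -3.7] w 0.0313 jaw -86.82
axes x,y,z: [[0.001, -0.012, -1.0], [0.056, -0.998, 0.012], [-0.998, -0.056, -0.001]]
shift cm [ 2.85  0.24 -0.97] turn 0.007 (rad, tool x down)
```

View pics/w3.png

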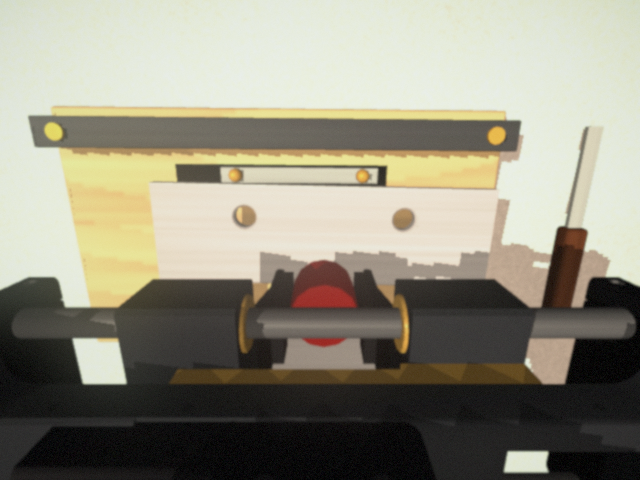

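Both pins show at (235,174) and (363,176). The fence's inner top edge runs from (36,147) to (518,150), and the mask holes are at (244,216) and (403,219).

```bash
python3 -c "
from h import *
ci=np.load('pics/w3.npy',allow_pickle=True).item()
L=dict(pa=(363,176,.0205),pb=(235,174,.0205),f1=(36,147,.033),f2=(518,150,.033),ha=(403,219,.0694),hb=(244.5,216,.0694),e1=(152,182.5,.0694),e2=(497,189.5,.0694))
P={k:ray(ci,v[:2],v[2])[:2] for k,v in L.items()}
for k in P: print(k,P[k].round(4))
for a,b in(('pa','pb'),('f2','f1'),('ha','hb'),('e2','e1')):
  d=P[b]-P[a]; print(a,b,np.degrees(np.arctan2(-d[0],d[1])).round(2),np.linalg.norm(d).round(4),((P[a]+P[b])/2).round(4))
"
```

```text
pa [0.5456 0.1577]
pb [0.5423 0.2409]
f1 [0.553  0.3554]
f2 [0.5675 0.0667]
ha [0.5289 0.1412]
hb [0.526  0.2244]
e1 [0.5409 0.2709]
e2 [0.547  0.0946]
pa pb 2.27 0.0833 [0.544  0.1993]
f2 f1 2.86 0.289 [0.5603 0.2111]
ha hb 1.95 0.0832 [0.5275 0.1828]
e2 e1 1.97 0.1764 [0.5439 0.1827]
```

```bash
python3 -m inch '[[[0,0,-0.6,-0.014,0.1],[0,0,-0.6,0,0.1],[1.2,0,0,0,0.1],[1.2,0,0,0,0.1],[0.6,0,0,0,0.1],[0,0,0,0,0.1]]]'; python3 -c "
from h import *
go((.5035,.1799,.047),94.0)"
```

```text
time: 5.83
position: [0.5086, 0.1727, 0.0581]
tool_rot: [0.708, 0.017, -0.705, 0.026]
ft_force: [-0.7, -0.4, -2.5]
grip_width: 0.0314
t 5.83 tcp [0.5086 0.1727 0.0581] F [-0.7 -0.4 -2.5] w 0.0314 jaw -86.51
axes x,y,z: [[0.005, -0.012, -1.0], [0.061, -0.998, 0.013], [-0.998, -0.061, -0.004]]
shift cm [ 1.1  -0.76  0.47] turn -0.009 (rad, tool x down)
```

```bash
python3 -m inch '[[[0,-0.4,0.6,-0.01,0.1],[0,0,0,0,0.1],[0.3,0,0,0,0.1],[0,0,0,0,0.1]]]'; python3 -c "
from h import *
go((.5035,.1799,.047),94.0)"
```

```text
time: 6.17
position: [0.5033, 0.1747, 0.0556]
tool_rot: [0.709, 0.02, -0.705, 0.029]
ft_force: [-0.2, 0.7, -2.9]
grip_width: 0.0315
t 6.17 tcp [0.5033 0.1747 0.0556] F [-0.2  0.7 -2.9] w 0.0315 jaw -86.06
axes x,y,z: [[0.006, -0.013, -1.0], [0.069, -0.998, 0.013], [-0.998, -0.069, -0.005]]
shift cm [ 0.86 -0.53 -0.06] turn -0.001 (rad, tool x down)
```

```bash
python3 -m inch '[[[0.3,0,0,0,0.1],[0.2,0,0,0,0.1],[0.1,0,0,0,0.1],[0,0,0,0,0.1]]]'; python3 -m inch '[[[0.1,0,0,0,0.1],[0,0,0,0,0.1]]]';python3 -m inch '[[[0.1,0,0,0,0.1],[0,0,0,0,0.1]]]'
```

```text
time: 6.5
position: [0.5038, 0.175, 0.0498]
tool_rot: [0.709, 0.02, -0.704, 0.029]
ft_force: [0.0, -0.2, -3.2]
grip_width: 0.0313
time: 6.67
position: [0.5038, 0.1751, 0.0487]
tool_rot: [0.709, 0.02, -0.704, 0.029]
ft_force: [-0.3, 0.4, -4.4]
grip_width: 0.0314
time: 6.83
position: [0.5039, 0.1752, 0.0476]
tool_rot: [0.709, 0.02, -0.704, 0.029]
ft_force: [-0.8, 0.2, -3.5]
grip_width: 0.0313
```

```bash
for i in 1 ; do python3 -m inch '[[[0.1,0,0,0,0.1],[0,0,0,0,0.1]]]'; python3 -m inch '[[[0.07,0,0,0,0.1],[0,0,0,0,0.1]]]';python3 -m inch '[[[0.07,0,0,0,0.1],[0,0,0,0,0.1]]]'; done
```

```text
time: 7.0
position: [0.5041, 0.1752, 0.0466]
tool_rot: [0.709, 0.02, -0.704, 0.029]
ft_force: [-0.4, 0.0, -3.0]
grip_width: 0.031
time: 7.17
position: [0.5041, 0.1751, 0.0463]
tool_rot: [0.71, 0.02, -0.704, 0.029]
ft_force: [0.2, 0.1, -1.7]
grip_width: 0.0316
time: 7.33
position: [0.504, 0.1751, 0.0461]
tool_rot: [0.71, 0.02, -0.704, 0.029]
ft_force: [-1.2, -0.1, -1.0]
grip_width: 0.0315
```

```bash
python3 -m inch '[[[0.05,0,-0.2,0,0.1],[0,0,0,0,0.1]]]'; python3 -m inch '[[[0.05,0,-0.15,0,0.1],[0,0,0,0,0.1]]]';python3 -m inch '[[[0.05,0,-0.1,0,0.1],[0,0,0,0,0.1]]]'; python3 -m inch '[[[0.05,0,-0.1,0,0.1],[0,0,0,0,0.1]]]'
```

```text
time: 7.5
position: [0.5058, 0.1752, 0.046]
tool_rot: [0.709, 0.02, -0.704, 0.029]
ft_force: [0.5, 0.2, -0.9]
grip_width: 0.0312
time: 7.67
position: [0.5073, 0.1754, 0.0459]
tool_rot: [0.709, 0.02, -0.704, 0.029]
ft_force: [-1.0, -0.3, 0.6]
grip_width: 0.0312
time: 7.83
position: [0.5078, 0.1755, 0.0457]
tool_rot: [0.709, 0.02, -0.704, 0.029]
ft_force: [-1.9, -0.4, 2.0]
grip_width: 0.0313
time: 8.0
position: [0.5077, 0.1755, 0.0454]
tool_rot: [0.708, 0.02, -0.705, 0.029]
ft_force: [-1.4, -0.1, 2.1]
grip_width: 0.0314
```

```bash
python3 -m inch '[[[0.05,0,-0.15,0,0.1],[0,0,0,0,0.1]]]'; python3 -m inch '[[[0.03,0,-0.2,0,0.1],[0,0,-0.05,0,0.1]]]'; python3 -c "
from h import *
im=camera('wrist');cv2.imwrite('pics/w4.png',im[:,:,::-1]);np.save('pics/w4.npy',camera_info('wrist'));go((.5078,.195,.046),94)"
```

```text
time: 8.17
position: [0.5075, 0.1755, 0.0449]
tool_rot: [0.707, 0.02, -0.706, 0.029]
ft_force: [-1.0, -0.2, 3.2]
grip_width: 0.0313
time: 8.33
position: [0.5074, 0.1755, 0.0444]
tool_rot: [-0.705, -0.02, 0.709, -0.029]
ft_force: [-2.2, 0.2, 3.9]
grip_width: 0.0312
t 8.38 tcp [0.5074 0.1755 0.0444] F [-4.5  0.7  4.3] w 0.0314 jaw -85.99
axes x,y,z: [[-0.005, -0.014, -1.0], [0.07, -0.997, 0.013], [-0.998, -0.07, 0.006]]
shift cm [-0.18 -1.94 -0.17] turn 0.0 (rad, tool x down)
```

View pics/w4.png

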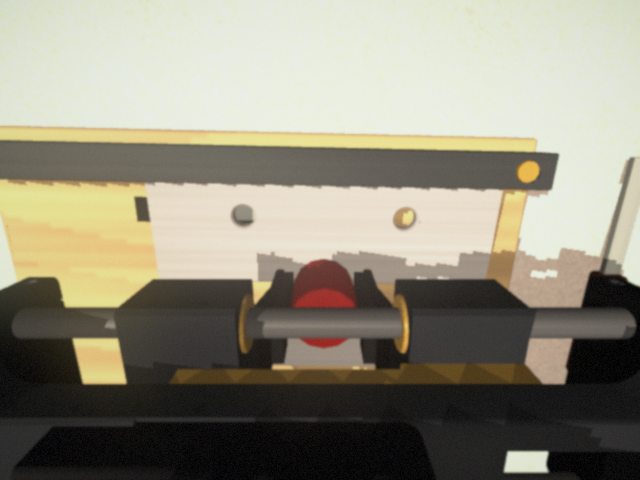

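The mask's holed edge is against the fence. Through hole A (405,217) I see deck wood and through hole B (243,215) the grey strip, so it rides on the pins to the -y side of home. Now I slide it in +y.

```bash
for i in 1; do python3 -m inch '[[[0,-0.3,-0.03,0,0.1],[0,0,0,0,0.1]]]'; python3 -m inch '[[[0,-0.3,-0.03,0,0.1],[0,0,0,0,0.1]]]';python3 -m inch '[[[0,-0.3,-0.03,0,0.1],[0,0,0,0,0.1]]]'; done
```

```text
time: 8.55
position: [0.5073, 0.1778, 0.0444]
tool_rot: [-0.704, -0.02, 0.709, -0.03]
ft_force: [-3.5, 4.4, 3.7]
grip_width: 0.0315
time: 8.72
position: [0.5071, 0.1804, 0.0442]
tool_rot: [-0.704, -0.019, 0.709, -0.03]
ft_force: [-3.4, 4.5, 3.9]
grip_width: 0.0312
time: 8.88
position: [0.5068, 0.1831, 0.0441]
tool_rot: [-0.704, -0.019, 0.71, -0.031]
ft_force: [-3.4, 4.3, 4.6]
grip_width: 0.0314
```

```bash
for i in 1; do python3 -m inch '[[[0,-0.3,-0.03,0,0.1],[0,0,0,0,0.1]]]'; python3 -m inch '[[[0,-0.3,-0.03,0,0.1],[0,0,0,0,0.1]]]';python3 -m inch '[[[0,-0.2,-0.03,0,0.1],[0,0,0,0,0.1]]]'; done; python3 -c "
from h import *
go((.5068,.195,.044),94)"
```

```text
time: 9.05
position: [0.5067, 0.1859, 0.044]
tool_rot: [-0.703, -0.019, 0.71, -0.031]
ft_force: [-3.2, 2.6, 3.0]
grip_width: 0.0313
time: 9.22
position: [0.5065, 0.1887, 0.0438]
tool_rot: [-0.703, -0.019, 0.71, -0.032]
ft_force: [-4.4, 2.6, 3.2]
grip_width: 0.0314
time: 9.38
position: [0.5064, 0.1906, 0.0437]
tool_rot: [-0.703, -0.019, 0.71, -0.032]
ft_force: [-3.7, 2.7, 4.6]
grip_width: 0.0314
t 9.38 tcp [0.5064 0.1906 0.0437] F [-3.7  2.7  4.6] w 0.0314 jaw -85.9
axes x,y,z: [[-0.01, -0.019, -1.0], [0.072, -0.997, 0.018], [-0.997, -0.071, 0.011]]
shift cm [-0.04 -0.43 -0.07] turn 0.002 (rad, tool x down)
```

```bash
for i in 1; do python3 -m inch '[[[0.04,-0.2,-0.02,0,0.1],[0,0,0,0,0.1]]]'; python3 -m inch '[[[0.04,-0.12,-0.02,0,0.1],[0,0,0,0,0.1]]]';python3 -m inch '[[[0.04,-0.12,-0.02,0,0.1],[0,0,0,0,0.1]]]'; done
```

```text
time: 9.55
position: [0.5065, 0.1932, 0.0431]
tool_rot: [-0.703, -0.019, 0.71, -0.032]
ft_force: [-1.8, 5.4, 0.8]
grip_width: 0.0314
time: 9.72
position: [0.5067, 0.1952, 0.042]
tool_rot: [-0.703, -0.019, 0.71, -0.031]
ft_force: [-3.0, 0.9, 0.1]
grip_width: 0.0314
time: 9.88
position: [0.507, 0.1963, 0.0409]
tool_rot: [-0.703, -0.019, 0.71, -0.032]
ft_force: [-2.4, 0.9, 0.3]
grip_width: 0.0316
```

z is falling and the vertical force has dropped, so the holes seem to be going over the pins. I'll lower gently without sliding.

```bash
for i in 1; do python3 -m inch '[[[0.06,0,0,0,0.1],[0,0,0,0,0.1]]]'; python3 -m inch '[[[0.06,0,0,0,0.1],[0,0,0,0,0.1]]]';python3 -m inch '[[[0.04,0,0,0,0.1],[0,0,0,0,0.1]]]'; done; python3 -c "
from h import *
im=camera('wrist');cv2.imwrite('pics/w5.png',im[:,:,::-1]);np.save('pics/w5.npy',camera_info('wrist'))
t=camera('scene');cv2.imwrite('pics/s5.png',cv2.resize(t[130:260,290:430],None,fx=4,fy=4,interpolation=2)[:,:,::-1])
go((.5068,.195,.040),94)"
```

```text
time: 10.05
position: [0.5074, 0.1963, 0.0401]
tool_rot: [-0.703, -0.019, 0.71, -0.032]
ft_force: [-1.5, -0.0, 1.4]
grip_width: 0.0315
time: 10.22
position: [0.5075, 0.1963, 0.0399]
tool_rot: [-0.703, -0.019, 0.71, -0.032]
ft_force: [-2.1, -0.3, -2.0]
grip_width: 0.0313
time: 10.38
position: [0.5075, 0.1963, 0.04]
tool_rot: [-0.703, -0.019, 0.71, -0.032]
ft_force: [-1.5, 0.7, -0.7]
grip_width: 0.0313
t 10.48 tcp [0.5074 0.1963 0.0399] F [-2.  -0.2  2.9] w 0.0314 jaw -85.87
axes x,y,z: [[-0.01, -0.018, -1.0], [0.072, -0.997, 0.017], [-0.997, -0.072, 0.011]]
shift cm [-0.01  0.13  0.07] turn 0.002 (rad, tool x down)
```

View pics/w5.png

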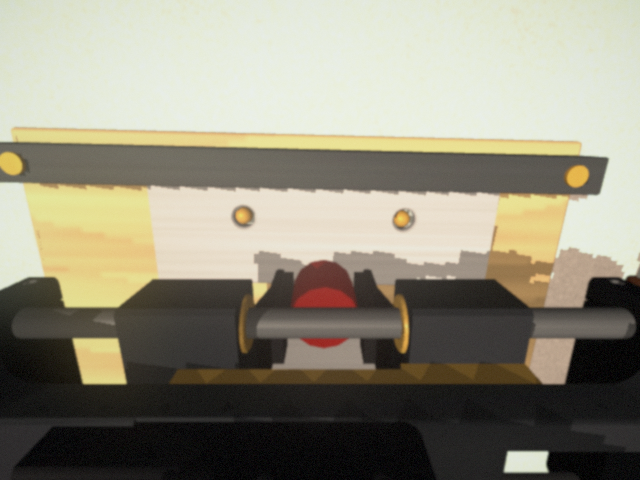

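Both pins fill the holes at (243,216) and (403,219), and TCP z is 0.040, as expected with the mask flat on the deck. Now I let go.

```bash
python3 -m inch '[[[0,0,0,0,0.5],[0,0,0,0,0.5],[0,0,0,0,0.7],[0,0,0,0,0.7],[0,0,0,0,0.7],[0,0,0,0,0.7]]]';  python3 -m inch '[[[-1,0,0,0,0.7],[-2,0,0,0,0.7],[-3,0,0,0,0.7],[-3,0,0,0,0.7],[0,0,0,0,0.7],[0,0,0,0,0.7]]]'; python3 -c "
from h import *
im=camera('wrist');ci=camera_info('wrist')
t=camera('top')
a=cv2.resize(im[60:330,100:600],(800,432));b=cv2.resize(t[100:390,60:530],(270,167))
cv2.imwrite('pics/w6.png',cv2.resize(im[:400],(700,437))[:,:,::-1]);cv2.imwrite('pics/t6.png',t[:,:,::-1])
p=cv2.imread('pics/top0.png')[:,:,::-1];d=np.abs(t.astype(int)-p).max(2)>60
print([ (b[0],b[1][4]) for b in blobs(d,15)])"
```

```text
time: 10.98
position: [0.5136, 0.1964, 0.0404]
tool_rot: [0.708, 0.019, -0.706, 0.032]
ft_force: [0.3, -0.1, 0.6]
grip_width: 0.0584
time: 11.48
position: [0.5134, 0.1978, 0.1356]
tool_rot: [0.707, 0.019, -0.706, 0.032]
ft_force: [1.0, -0.1, -0.3]
grip_width: 0.0611
[(array([ 81.3, 327.7]), np.int32(34525)), (array([209.8, 204.3]), np.int32(42)), (array([162.3, 227. ]), np.int32(28)), (array([195.7, 225.9]), np.int32(130)), (array([176.1, 231.3]), np.int32(32)), (array([227.7, 241.7]), np.int32(35)), (array([387.4, 257.2]), np.int32(394)), (array([347.9, 448.3]), np.int32(15176))]
```

View pics/w6.png

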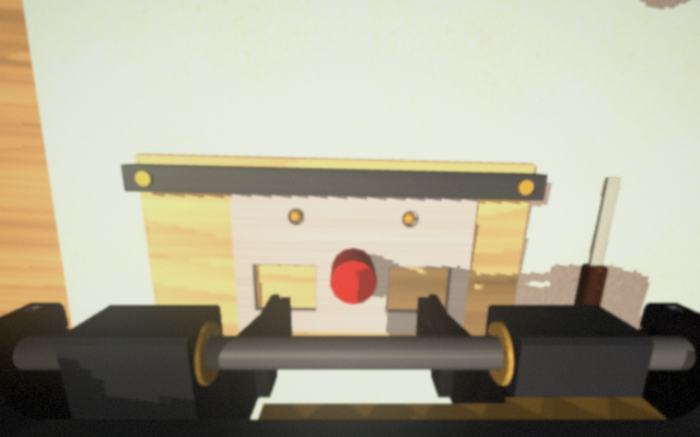

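View pics/t6.png

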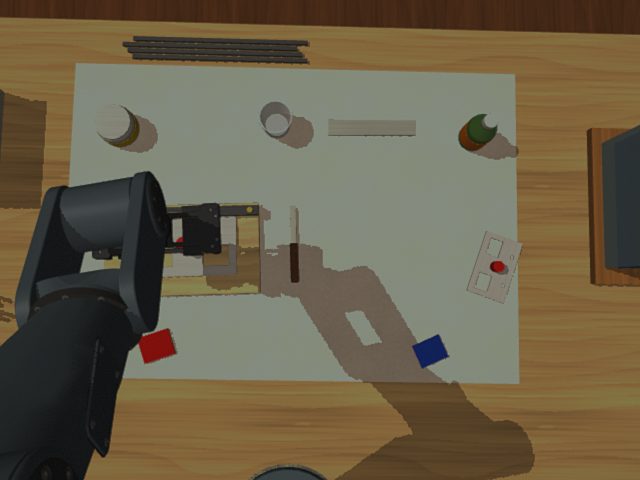

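The mask is home, with pins in both holes at (296,216) and (410,218). It is clear of the gripper, and everything in the top view is where it was.

```bash
python3 -c "
from h import *
print(robot.get_obs()['ft_force'].round(1),robot.hand_in())"
```

```text
the job is handed in; nothing more can be done
[ 0.1 -0.2 -0.3] None
```

The mask is home: both brass pins are through its holes, its holed edge is against the fence, and the job is handed in. I picked the larger mask up by its red knob. I laid it on the pins about 2 cm to the -y side of home, against the fence, and slid it along until the holes dropped. Then I let go and backed off. The whole job took about 11.5 s.

**Last checks:**
- **Seating:** the close view after release shows a pin in each hole. That it lies flat is inferred: just before I let go, the tool was at z = 0.040 m, as worked out for flat on the deck. I did not measure the plate itself afterwards.
- **Force:** the wrist force read at the end of each move stayed under about 8 N during contact. I did not see peaks within a move.
- **Bystanders:** the top view shows all of them apparently where they were. The arm covers the area beside the board on its +y side in that view.
- **Robot:** the gripper was about 9 cm above the mask, touching nothing, with wrist force near zero.

**Odd reading:** the sideways force while sliding was +3 to +5 N along the travel, opposite to what friction would give. I took it to be the arm springing back in the hold rows and did not look further. The tool also drifted by up to about 1.5° in tilt, with no visible effect on the fit. When the fingers opened, the tool moved about 6 mm towards the fence (+x); the mask stayed on its pins.

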